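# Corner-load reading on a bench scale

## Robot

A 7-joint arm with a two-finger parallel gripper is mounted at the origin on the work surface. World frame = base frame: x ahead of the robot, y to its left, z up, the work surface at z = 0. Lengths are in mm, angles in rad, forces in N, time in s.
With the tool pointing down it reaches from about 425 to 825 mm from the base axis. Payload 3.6 kg.
Tool frame: the origin (TCP) lies at the very end of the fingers, on their centre line; the grasp point (between the pads) lies 19 mm behind it; z points along the fingers, y is the line along which they close (so a half turn about z gives the same grasp; the last joint's range is limited). The gripper opens to 93 mm and grips with 3 to 60 N. Pads are 15 mm wide; open, the fingers measure 128 mm over their backs; the gripper's body (75 mm by 188 mm) begins 65 mm behind the grasp point.
Start: joints at [1.272, 0.615, -0.013, 1.423, 0.008, 1.103, -0.04], TCP at [175.142, -625.929, 218.64] pointing down, gripper open.
Joint ranges: [-3.12, 3.12], [-0.3, 2.06], [-1.34, 1.32], [0.26, 2.42], [-1.36, 4.5], [0.01, 1.98], [-2.84, 2.84]. Speed limits (rad/s): [2.79, 2.79, 3.14, 3.14, 3.14, 3.14, 3.14].

## Interface

Orientations are given as a 3x3 rotation matrix whose columns are the frame's x, y, z axes.
In Python, from workcell import * gives the robot as it stands.
- The arm moves only by the tool play_rows, never from a script. Its argument "deltas" is a list that holds one entry, the list of rows, each a list of 5 numbers: the closure, from -1 (fully open) to 1 (shut), then the shift along the world's x, y, z each as a share of 0.12 m, from -1 to 1, then the turn about the world's z as a share of 6 degrees, from -1 to 1. A call has 1 to 20 rows; each row shifts and turns the commanded pose from where the row before left it; what a row does not reach is not made up. A row lasts 1/12 s, in which the tool goes at most 41.7 mm and 7.16 degrees, less where a joint would pass 70% of its speed; a pose out of reach is approached as far as the arm can. A call with a number of a shift or a turn outside -1 to 1 is refused whole. A call with a gripper value outside its range is refused whole. The fingers move at their own pace and stop on an object; "grip_force" is the grip in N (left out, the last holds). Time passes only in rows, so rows that do not move let the fingers close. It gives the time, the measured TCP pose, the force, the opening and the grip force at its end, in the units of the state.
- get_state(): the state, without advancing time (a new reading comes with each control period).
- camera(name): name is "scene" or "top"; returns the picture (400x640x3 uint8, blue, green, red); there is no depth.
- camera_params(name): a dict with "vfov" (degrees; the focal length in pixels is half the picture's height over the tangent of half this angle, whatever the lens; pixels are square), "cx", "cy" (the principal point, pixels), "rvec" (rotation vector, rad) and "tvec" (3), from world to camera coordinates, as OpenCV has them. Camera axes: x right, y down, z forward; pixel columns grow to the right and rows downward; lengths in mm; the calibration is good to about 2 mm. A picture is of the moment at which its call begins. camera_params takes no time and is no camera call.
- close_job(): hands the job in; it is judged then, once.
Trained networks look in the newest picture that a camera, given by its name, has taken for a name from the list of things; names that differ only in an ending like _2 or _b are one class to them, and where a whole thing is asked for, a point or a joint stands for the part that bears it (a point fixed in the world has none). Each returns a list of dicts, best first, with "score" (0 to 1); they miss things now and then, are a little off and sometimes report something else, mostly with a low value. They report only what shows in the picture. A call takes as long as a camera call. They do not tell look-alikes from the thing itself.
- spot_in(camera, name): "bbox" ([left, top, width, height] as shares, 0 to 1, of the picture: columns of its width, rows of its height, round what is visible of it).
- mark_of(camera, name): "location" ([row, column] as shares, 0 to 1, of the picture: columns of its width, rows of its height: a listed point, or the origin of a listed thing).
The state is a dict: "t": time; "q": joint angles; "joint_vel": joint speeds; "joint_torque": joint torques, N m; "tool_pos": TCP position; "tool_rot": TCP orientation; "ft_force": force on the tool from outside, world axes, zero at the start; "moment": the same for the moment, N m; "grip_width": opening from 0.0 (shut) to 1.0 (fully open); "grip_force": force on a finger pad.
Only numpy, scipy, OpenCV 4.12 (cv2) and the standard library are available. Lean on these libraries where they do the work, as an engineer would, in place of code of your own. Each camera call takes 0.05 s, during which the arm holds its last target. There are 200 camera calls.

## Task

This bench scale is getting its corner-load test. With your fingertips gently push the big flared weight along the platform, without picking it up or tipping it, until its base stands wholly inside the painted ring at the platform's near right corner (the console's side, your right), and once it stands still there press the wide key at the left end of the console fully down and let it go, to record the reading. Do not press that key before then, and leave the two little weights on the platform and the things on the bench where they are.

Things in the scene. Friction and masses are not known exactly. Their poses are not given: they have to be found in the camera images.
- scale: bench scale, immovable, placed anew each time (yaw up to 0.3 rad). Steel platform 200 (x) by 260 (y) mm, top 60 mm above the bench; on its -x side, towards the robot, a beige console 60 mm deep, 256 mm wide, sloping 12 degrees down to the front: dark window in the middle, small fixed keys right, wide key left. Origin: on the bench under the platform's middle; x away from the console, y left, z up
- near_right_ring (a point): centre of the painted ring at the platform's near right corner (scale frame x -50 mm, y -65 mm), on the platform's top: the ring to push the weight into. Dark line, inner diameter 70 mm, outer 76 mm, not raised. Like rings are painted at the other three corners (50 mm in x and 65 mm in y from the middle)
- print_key (a joint): travel of the wide key, m: 0 up, 0.004 fully down (about 5 N; it starts to move at about 2 N and springs back when let go). It moves square to the console's face, 12 degrees off vertical
- print_key_top (a point): middle of the top of the wide key at the left end of the console: a grey oblong cap 20 mm (scale x) by 36 mm (scale y) standing 6 mm proud of the console's face; about 42 mm above the bench, 34 mm in front of the platform's edge, and 18 mm lower than the platform's top
- weight_500: the big 500 g weight, standing on the platform's left part: flared knob weight of plain steel, round: base 54 mm across and 18 mm high, then a waist 28 mm, then a head 38 mm across; 43 mm tall overall; origin at the centre of its underside, z up
- weight_50: 50 g weight on the platform's far right part, to be left alone: flared knob weight of plain steel, round: base 25 mm across and 8 mm high, then a waist 13 mm, then a head 18 mm across; 20 mm tall overall; origin at the centre of its underside, z up
- weight_20: 20 g weight on the platform's far right part, to be left alone; it and the 50 g one stand about 40 mm apart and may be swapped: flared knob weight of plain steel, round: base 19 mm across and 6 mm high, then a waist 10 mm, then a head 13 mm across; 15 mm tall overall; origin at the centre of its underside, z up
- weight_200: 200 g weight on the bench to the right of the scale, to be left alone: flared knob weight of plain steel, round: base 40 mm across and 13 mm high, then a waist 21 mm, then a head 28 mm across; 32 mm tall overall; origin at the centre of its underside, z up
- weight_100: 100 g weight on the bench to the left of the scale, to be left alone: flared knob weight of plain steel, round: base 32 mm across and 11 mm high, then a waist 16 mm, then a head 22 mm across; 25 mm tall overall; origin at the centre of its underside, z up
- multimeter: black multimeter lying on the bench, 150 (x) by 78 (y) by 34 mm, to be left alone; origin at the centre of its underside
- screwdriver: screwdriver with black handle lying on the bench to the right, 190 mm long along its x, to be left alone
- spirit_level: small aluminium spirit level lying on the bench to the left, 24 (x) by 120 (y) by 24 mm, to be left alone; origin at the centre of its underside
Things that resemble listed ones, but are neither listed nor needed, are in the scene too. Leave any orange or red look-alike of the weight_500 alone.

How it is judged (in metres and radians):
On the way, in this order (a step that is already met when the one before it is completed fails the run):
1. the big weight stands still inside the near right ring (horizontal distance between weight_500 and near_right_ring below 0.009 m and linear speed of weight_500 below 0.01 m/s and angle between weight_500's own z axis and vertical below 0.06 rad), for 0.2 s.
2. the wide key is pressed down with the weight in the ring (horizontal distance between weight_500 and near_right_ring below 0.009 m and value of joint print_key above 0.003 m), for 0.05 s.
At the end, for the whole second after the job is handed in: The big weight stands upright and still on the platform with its centre within 9 mm of the near right ring's centre (base inside the ring), the wide key is up again after being pressed at least 3 of its 4 mm, and the other weights and tools are upright and within 20 mm of where they were (all of step 1 and z of weight_500 in the frame of scale between 0.057 and 0.063 m and value of joint print_key below 0.001 m and distance of each of weight_50, weight_20, weight_200, weight_100, multimeter, screwdriver, spirit_level from where it was at the start of the episode below 0.02 m and angle between each of weight_50, weight_20, weight_200, weight_100's own z axis and vertical below 0.2 rad); the robot touches nothing.
It fails at once if the big weight was lifted (over 7 mm off the platform) or tipped (over 0.25 rad) (z of weight_500 in the frame of scale above 0.067 m or angle between weight_500's own z axis and vertical above 0.25 rad).
It fails at once if the big weight was pushed or squeezed roughly (over 30 N) (contact force between the fingers and weight_500 above 30 N).
It fails at once if the key was pressed while the big weight was outside the ring (value of joint print_key above 0.003 m and horizontal distance between weight_500 and near_right_ring above 0.012 m).
It fails at once if a thing to be left alone was moved (distance of any of weight_50, weight_20, weight_200, weight_100, multimeter, screwdriver, spirit_level from where it was at the start of the episode above 0.02 m).
It fails at once if one of the other weights was knocked over (angle between any of weight_50, weight_20, weight_200, weight_100's own z axis and vertical above 0.4 rad).
It also fails if it takes over 45 s, if anything falls off the work surface, if the arm or the gripper's body presses on something with over 40 N, if the wrist force passes 120 N, or if a joint passes its speed limit or range.

## Working session

There is one attempt and no reset: what is moved stays moved. The work goes in short steps, Python scripts to look and compute and a tool call to move; the robot and the scene stay as the last step left them, time stands still between calls to the robot, and variables do not carry over. Pictures are saved under pics/ and viewed, at most 10 in all, crops included, and the job is handed in when it is done.

Besides the shell and the picture viewer there is one more tool, called as name(argument=value, ...), one argument or row to a line, values as JSON. play_rows: Moves the arm, as the interface text tells. Shift numbers are shares of 0.12 m and turn numbers shares of 6 degrees, none past 1 either way. Its arguments: {"type":"object","properties":{"deltas":{"type":"array","items":{"type":"array","items":{"type":"array","items":{"type":"number","minimum":-1,"maximum":1}}}},"grip_force":{"type":"number"}},"required":["deltas"]}

```bash
mkdir -p pics; cat > h.py <<'E'
from workcell import *
import numpy as np, cv2
def cam(n):
    p=camera_params(n); f=200/np.tan(np.radians(p['vfov'])/2)
    K=np.array([[f,0,p['cx']],[0,f,p['cy']],[0,0,1.]]); return K,cv2.Rodrigues(np.array(p['rvec'],float))[0],np.array(p['tvec'],float).ravel()
def ray(n,u,v,z):
    K,R,t=cam(n); d=R.T@np.linalg.inv(K)@[u,v,1]; c=-R.T@t
    return c+d*(z-c[2])/d[2]
def proj(n,P):
    K,R,t=cam(n); q=K@(R@np.array(P,float)+t); return q[:2]/q[2]
E
python3 - <<'E'
from h import *
for n in ("scene","top"):
    im=camera(n); cv2.imwrite(f"pics/{n}0.png",im)
    K,R,t=cam(n); print(n,camera_params(n),(-R.T@t).round())
    for o,z in (("near_right_ring",60),("print_key_top",42),("weight_500",60),("scale",0),("weight_50",60),("weight_20",60)):
        for r in mark_of(n,o)[:3]:
            v,u=r['location']; u*=640; v*=400
            print(o,round(r['score'],2),round(u),round(v),ray(n,u,v,z).round(1))
print(get_state())
E
```

```text
scene {'vfov': 50.81406199157738, 'cx': 320.7181421600688, 'cy': 199.41878876892008, 'rvec': array([ 1.52848482,  2.36536692, -0.61156591]), 'tvec': array([ 214.01412911, -444.39532475, 1367.52722581])} [1036.  246.  990.]
near_right_ring 0.73 281 179 [563.3 -90.2  60. ]
print_key_top 0.51 347 163 [438.   41.6  42. ]
weight_500 0.91 365 279 [724.1 205.5  60. ]
weight_500 0.86 401 208 [519.4 220.3  60. ]
weight_500 0.66 338 207 [579.8  75.3  60. ]
scale 0.96 308 206 [580.7 -10.    0. ]
weight_50 0.91 365 279 [724.1 205.5  60. ]
weight_50 0.86 401 208 [519.4 220.3  60. ]
weight_50 0.66 338 207 [579.8  75.3  60. ]
weight_20 0.91 365 279 [724.1 205.5  60. ]
weight_20 0.86 401 208 [519.4 220.3  60. ]
weight_20 0.66 338 207 [579.8  75.3  60. ]
top {'vfov': 43.517077278662136, 'cx': 317.20286448389805, 'cy': 203.49228111584958, 'rvec': array([ 2.1610884 , -2.19711927,  0.08139862]), 'tvec': array([  28.05827352,  556.80108226, 1669.01696984])} [ 424.   13. 1708.]
near_right_ring 0.69 298 193 [590.   82.5  60. ]
near_right_ring 0.67 347 203 [554.6 -79.8  60. ]
print_key_top 0.53 310 235 [449
[... 700 characters left out ...]
95841e-03,  5.79020369e-04,  1.31068194e-03,  1.57524877e-03,
       -4.05705333e-05,  5.76714355e-04,  1.19038468e-03]), 'joint_torque': array([ 2.19266426e-04, -4.58685923e+01,  2.08884012e-01, -1.66000396e+01,
       -6.11389009e-02,  1.30833493e-02,  2.76707834e-05]), 'tool_pos': array([ 175.1375261 , -625.91951815,  218.65132987]), 'tool_rot': array([[ 9.63008789e-01,  2.69469986e-01, -7.50151941e-06],
       [ 2.69469986e-01, -9.63008787e-01,  5.12608303e-05],
       [ 6.58922610e-06, -5.13860644e-05, -9.99999999e-01]]), 'ft_force': array([ 0.05312168, -0.73272267, -0.07869406]), 'moment': array([0.05282733, 0.00464452, 0.00018739]), 'grip_force': 0.0, 'grip_width': 0.9957343112587062}
```

```bash
python3 - <<'E'
import cv2
a=cv2.imread("pics/scene0.png");b=cv2.imread("pics/top0.png")
cv2.imwrite("pics/s1.png",cv2.resize(a[110:310,210:470],None,fx=3,fy=3,interpolation=cv2.INTER_CUBIC))
cv2.imwrite("pics/t1.png",cv2.resize(b[140:260,220:400],None,fx=4,fy=4,interpolation=cv2.INTER_CUBIC))
E
```

```text
(no output)
```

View pics/s1.png

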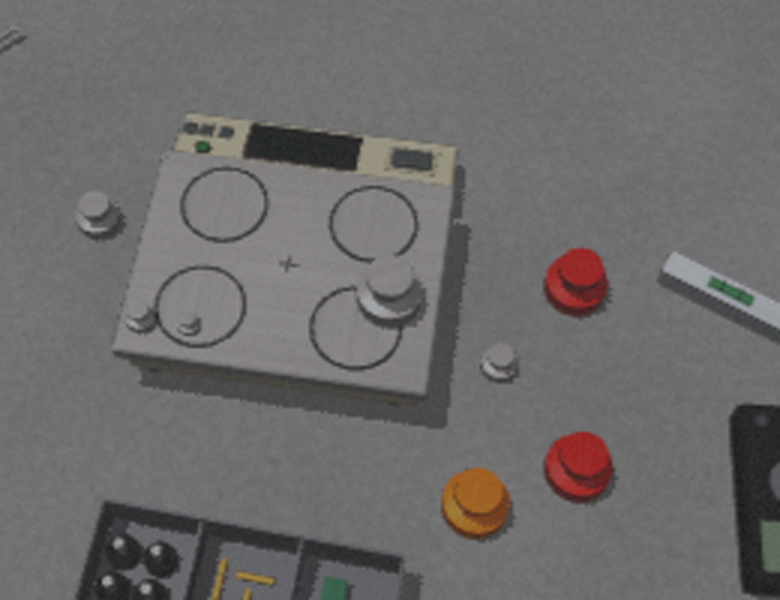

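View pics/t1.png

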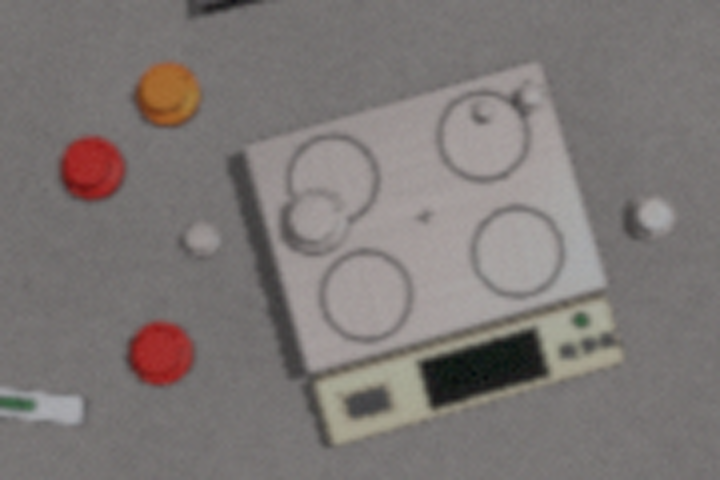

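```bash
cat > fit.py <<'E'
from h import *
from scipy.optimize import least_squares
P=np.array([[100,130],[100,-130],[-100,-130],[-100,130],[50,65],[50,-65],[-50,65],[-50,-65],[0,0]],float)
T=np.array([(247,148),(541,63),(606,288),(307,375),(333,179),(483,136),(367,294),(518,251),(424,216)],float)
S=np.array([(427,395),(115,352),(168,152),(453,184),(356,327),(201,306),(374,224),(224,204),(289,265)],float)
T=(T+.5)/4-.5+[220,140]; S=(S+.5)/3-.5+[210,110]
def w(p,q,z=60):
    c,s=np.cos(p[2]),np.sin(p[2]); return np.array([p[0]+c*q[0]-s*q[1],p[1]+s*q[0]+c*q[1],z])
def fit(*sets):
    r=lambda p:np.concatenate([(proj(n,w(p,q))-m) for n,M in sets for q,m in zip(P,M)])
    return least_squares(r,[590,-10,.25])
if __name__=="__main__":
    for s in ([("top",T)],[("scene",S)],[("top",T),("scene",S)]):
        f=fit(*s); p=f.x; print(p.round(3),np.abs(f.fun).max().round(2),"ring",w(p,(-50,-65)).round(1),"key",w(p,(-134,88),42).round(1))
    print("key px",ray("top",220+368.5/4-.5,140+401.5/4-.5,42).round(1),ray("scene",210+412.5/3-.5,110+159.5/3-.5,42).round(1))
    for n,(x0,y0,k),f in (("top",(220,140,4),"t1"),("scene",(210,110,3),"s1")):
        im=cv2.imread(f"pics/{f}.png")
        for pt,col in (((316,222),0),):
            pass
E
python3 fit.py
```

```text
[ 5.86141e+02 -1.05710e+01  2.62000e-01] 1.5 ring [554.7 -86.3  60. ] key [433.9  39.7  42. ]
[ 5.89005e+02 -7.48900e+00  2.74000e-01] 1.45 ring [558.5 -83.6  60. ] key [436.2  40.9  42. ]
[ 5.8774e+02 -8.7430e+00  2.6900e-01] 2.19 ring [556.8 -84.7  60. ] key [435.2  40.4  42. ]
key px [434.9  39.2  42. ] [437.5  41.7  42. ]
```

```bash
python3 - <<'E'
from fit import *
for n,M in (("top",T),("scene",S)):
    f=fit((n,M)); print(n,f.fun.reshape(-1,2).round(1).tolist())
    # homography check (planarity, ellipse picks)
    H,_=cv2.findHomography(P,M); q=cv2.perspectiveTransform(P[None],H)[0]; print((q-M).round(1).tolist())
    x0,y0,k=(220,140,4) if n=="top" else (210,110,3)
    im=cv2.imread("pics/t1.png" if n=="top" else "pics/s1.png")
    for c in P[4:8]:
        a=np.linspace(0,6.283,60); pts=[(proj(n,w(f.x,c+36.5*np.array([np.cos(t),np.sin(t)])))-[x0,y0]+.5)*k-.5 for t in a]
        cv2.polylines(im,[np.int32(np.round(pts))],True,(0,255,0),1)
    pts=[(proj(n,w(f.x,c))-[x0,y0]+.5)*k-.5 for c in P[:4]]; cv2.polylines(im,[np.int32(np.round(pts))],True,(0,0,255),1)
    cv2.imwrite(f"pics/ov_{n}.png",im[:600,:800])
a=cv2.imread("pics/ov_top.png");b=cv2.imread("pics/ov_scene.png")[90:480,80:480]
b=cv2.copyMakeBorder(b,0,90,0,0,0)
cv2.imwrite("pics/ov.png",np.hstack([a[:,230:630],b]))
E
```

```text
top [[-1.5, -1.1], [0.3, -1.2], [1.1, 0.3], [-0.1, 0.3], [-0.0, 0.2], [0.2, 0.3], [-0.2, 0.5], [-0.1, 0.4], [0.3, 0.1]]
[[-0.2, -0.5], [-0.2, -0.3], [0.4, -0.3], [-0.1, -0.1], [0.6, 0.5], [0.0, 0.6], [-0.2, 0.1], [-0.5, 0.1], [0.3, -0.0]]
scene [[0.8, -0.1], [-1.4, -0.2], [-1.5, -1.2], [1.0, 0.1], [0.5, 0.3], [0.2, 0.4], [0.0, -0.0], [0.3, 0.4], [0.1, -0.0]]
[[0.2, -0.0], [-0.4, -0.4], [-0.2, -0.3], [0.2, -0.2], [-0.1, 0.2], [0.5, 0.4], [-0.6, -0.2], [0.7, 0.7], [-0.1, -0.1]]
```

View pics/ov.png

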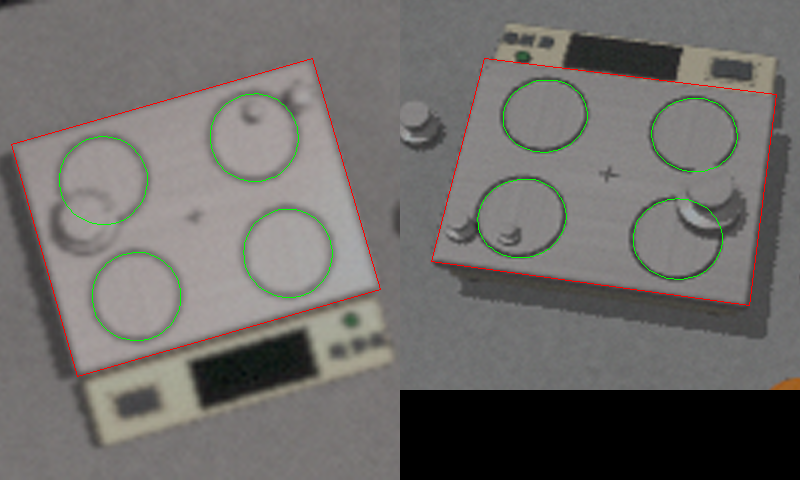

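```bash
cat >> fit.py <<'E'
P,T,S=P[4:],T[4:],S[4:]
BOX={"top":(280,175,8),"scene":(315,185,8)}
def wov(n,im,xy,out,B=None):
    x0,y0,k=(B or BOX)[n]
    c=cv2.resize(im[y0:y0+50,x0:x0+50],None,fx=k,fy=k,interpolation=cv2.INTER_CUBIC)
    c=cv2.normalize(c,None,0,255,cv2.NORM_MINMAX)
    raw=c.copy()
    for r,z,col in ((27,60,(0,0,255)),(27,78,(0,255,0)),(19,103,(255,0,0))):
        pts=[(proj(n,(xy[0]+r*np.cos(t),xy[1]+r*np.sin(t),z))-[x0,y0]+.5)*k-.5 for t in np.linspace(0,6.283,60)]
        cv2.polylines(c,[np.int32(np.round(pts))],True,col,1)
    return np.vstack([c]) if out=="c" else (raw,c)
E
python3 - <<'E'
from fit import *
ims=[]
for n,M in (("top",T),("scene",S)):
    f=fit((n,M)); print(n,f.x.round(3),np.abs(f.fun).max().round(2),"ring",w(f.x,(-50,-65)).round(1),"key",w(f.x,(-134,88),42).round(1))
    im=cv2.imread(f"pics/{n}0.png")
    x0=(316/4+220,222/4+140) if n=="top" else (390/3+210,290/3+110)
    xy=ray(n,*x0,80)[:2]; print(xy.round(1)); ims.append(wov(n,im,xy,"c"))
cv2.imwrite("pics/w.png",np.hstack(ims))
E
```

```text
top [ 5.87167e+02 -1.04870e+01  2.66000e-01] 0.26 ring [556.  -86.4  60. ] key [434.7  39.1  42. ]
[579.8  77.6]
scene [ 5.88669e+02 -8.22700e+00  2.69000e-01] 0.25 ring [557.7 -84.2  60. ] key [436.1  41.   42. ]
[586.8  83.8]
```

View pics/w.png

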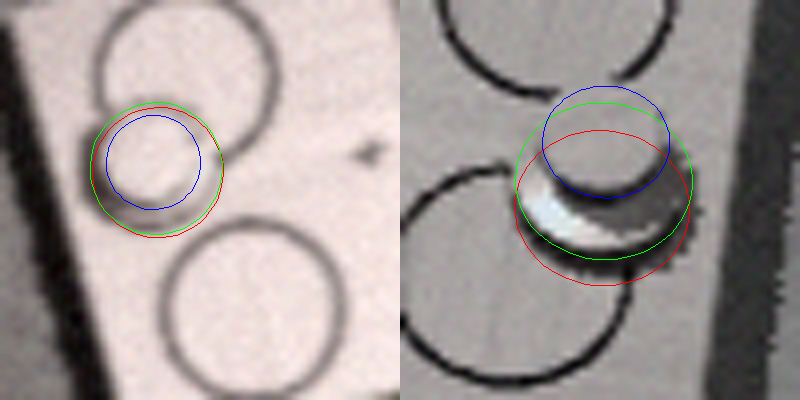

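Top and scene views: the 500 g weight is about (580, 79), the near right ring about (557, -85) and the key about (435, 40). I'll push with two partly opened fingertips acting as a V, starting from the weight's left side.

play_rows(
  deltas=[
    [[0.226,0.156,0.287,0,0.55],[0.226,0.156,0.287,0,0.55],[0.226,0.156,0.287,0,0.55],[0.226,0.156,0.287,0,0.55],[0.226,0.156,0.287,0,0.55],[0.226,0.156,0.287,0,0.55],[0.226,0.156,0.287,0,0.55],[0.226,0.156,0.287,0,0.55],[0.226,0.156,0.287,0,0.55],[0.226,0.156,0.287,0,0.55],[0.226,0.156,0.287,0,0.55],[0.226,0.156,0.287,0,0.55],[0.226,0.156,0.287,0,0.55],[0.226,0.156,0.287,0,0.55],[0.226,0.156,0.287,0,0.55],[0.226,0.156,0.287,0,0.55],[0.226,0.156,0.287,0,0.55],[0.226,0.156,0.287,0,0.55],[0.226,0.156,0.287,0,0.55],[0.226,0.156,0.287,0,0.55]],
  ],
  grip_force=10,
)

```text
t: 2.37
tool_pos: [550.4, 64.5, 218.9]
tool_rot: [[0.143, 0.99, 0.001], [0.99, -0.143, -0.0], [-0.0, 0.001, -1.0]]
ft_force: [0.5, -1.3, 0.3]
grip_width: 0.386
grip_force: 0.0
```

play_rows(
  deltas=[
    [[0.226,0.156,0.29,0,0],[0.226,0.156,0.29,0,0],[0.226,0,0,0,0],[0.226,0,0,-0.25,0],[0.226,0,0,-0.25,0],[0.226,0,0,-0.25,0],[0.226,0,0,-0.25,0],[0.226,0,0,-0.2,0],[0.226,0,0,-0.08,0],[0.226,0,0,0,0]],
  ],
)

```text
t: 3.2
tool_pos: [585.5, 131.6, 62.8]
tool_rot: [[0.146, 0.989, -0.005], [0.989, -0.146, -0.001], [-0.002, -0.004, -1.0]]
ft_force: [-0.3, 0.5, 0.4]
grip_width: 0.387
grip_force: 0.0
```

```bash
python3 - <<'E'
from h import *
a=camera("scene");b=camera("top")
cv2.imwrite("pics/m1.png",np.hstack([cv2.resize(b[150:240,270:370],None,fx=4,fy=4,interpolation=2),cv2.resize(a[150:240,280:380],None,fx=4,fy=4,interpolation=2)]))
E
```

```text
(no output)
```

View pics/m1.png

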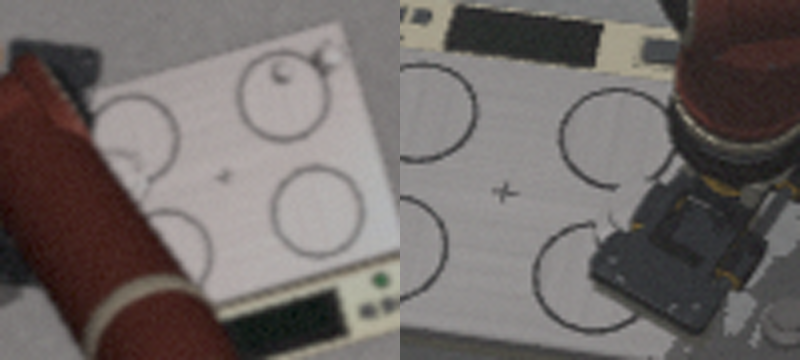

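play_rows(
  deltas=[
    [[0.226,0,0,0.01,0],[0.226,0,0,0,0],[0.226,-0.005,-0.035,0,0],[0.226,-0.005,-0.035,0,0],[0.226,-0.005,-0.035,0,0],[0.226,-0.005,-0.035,0,0],[0.226,-0.005,-0.035,0,0],[0.226,-0.005,-0.035,0,0],[0.226,-0.005,-0.035,0,0],[0.226,-0.005,-0.035,0,0],[0.226,-0.005,-0.035,0,0],[0.226,-0.005,-0.035,0,0]],
  ],
)

```text
t: 4.3
tool_pos: [581.0, 91.0, 66.4]
tool_rot: [[0.145, 0.989, 0.0], [0.989, -0.145, 0.001], [0.001, 0.0, -1.0]]
ft_force: [-0.9, 3.2, -0.3]
grip_width: 0.387
grip_force: 1.5
```

play_rows(
  deltas=[
    [[0.226,-0.0068,-0.05,0,0],[0.226,-0.0068,-0.05,0,0],[0.226,-0.0068,-0.05,0,0],[0.226,-0.0068,-0.05,0,0],[0.226,-0.0068,-0.05,0,0],[0.226,-0.0068,-0.05,0,0],[0.226,-0.0068,-0.05,0,0],[0.226,-0.0068,-0.05,0,0],[0.226,-0.0068,-0.05,0,0],[0.226,-0.0068,-0.05,0,0],[0.226,-0.0068,-0.05,0,0],[0.226,-0.0068,-0.05,0,0],[0.226,-0.0068,-0.05,0,0],[0.226,-0.0068,-0.05,0,0],[0.226,-0.0068,-0.05,0,0],[0.226,-0.0068,-0.05,0,0],[0.226,-0.0068,-0.05,0,0],[0.226,-0.0068,-0.04,0,0],[0.226,-0.0068,-0.03,0,0],[0.226,-0.005,-0.02,0,0]],
  ],
)

```text
t: 5.97
tool_pos: [564.9, -23.1, 66.3]
tool_rot: [[0.146, 0.989, 0.0], [0.989, -0.146, -0.0], [-0.0, 0.0, -1.0]]
ft_force: [1.1, 2.9, 1.7]
grip_width: 0.383
grip_force: 1.9
```

```bash
python3 - <<'E'
from h import *
a=camera("scene");b=camera("top"); cv2.imwrite("pics/a2.png",a);cv2.imwrite("pics/b2.png",b)
cv2.imwrite("pics/m2.png",np.hstack([cv2.resize(b[150:240,290:390],None,fx=4,fy=4,interpolation=2),cv2.resize(a[135:225,255:355],None,fx=4,fy=4,interpolation=2)]))
E
```

```text
(no output)
```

View pics/m2.png

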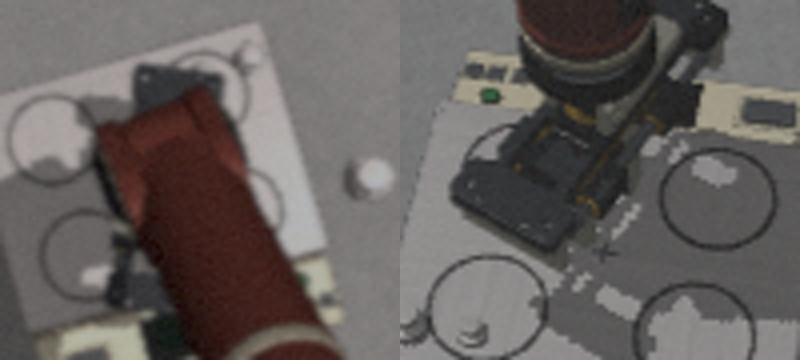

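play_rows(
  deltas=[
    [[0.226,-0.005,-0.035,0,0],[0.226,-0.005,-0.035,0,0],[0.226,-0.005,-0.035,0,0],[0.226,-0.005,-0.035,0,0],[0.226,-0.005,-0.035,0,0],[0.226,-0.005,-0.035,0,0],[0.226,-0.005,-0.03,0,0],[0.226,0,-0.01,0,0],[0.226,0,0,0,0],[0.226,0.0145,0.1,0,0],[0.226,0.029,0.2,0,0],[0.226,0.029,0.2,0.02,0],[0.226,0.029,0.28,0.02,0],[0.226,0.029,0.28,0,0],[0.226,0.029,0.28,0,0],[0.226,0,0.2,0,0],[0.226,0,0,0,0]],
  ],
)

```text
t: 7.48
tool_pos: [578.6, 140.5, 71.1]
tool_rot: [[0.136, 0.991, -0.0], [0.991, -0.136, 0.004], [0.004, -0.001, -1.0]]
ft_force: [-0.3, 0.7, -0.7]
grip_width: 0.387
grip_force: 0.0
```

```bash
cat > look.py <<'E'
import sys
from fit import *
tag=sys.argv[1]; dx=[float(v) for v in sys.argv[2:6]]
B={"top":(322,178,8),"scene":(262,155,8)}; ims=[]
for i,(n,M) in enumerate((("top",T),("scene",S))):
    f=fit((n,M)); im=camera(n); cv2.imwrite(f"pics/{n}_{tag}.png",im)
    r=w(f.x,(-50,-65)); xy=r[:2]+dx[2*i:2*i+2]; print(n,r.round(1))
    ims.append(np.vstack(wov(n,im,xy,"",B))[:, :])
cv2.imwrite(f"pics/look_{tag}.png",cv2.resize(np.hstack(ims),(600,600),interpolation=cv2.INTER_AREA) if 0 else np.hstack([i[:400] for i in ims]))
cv2.imwrite(f"pics/lov_{tag}.png",np.hstack([i[400:] for i in ims]))
E
python3 look.py 1 0 0 0 0
```

```text
top [556.  -86.4  60. ]
scene [557.7 -84.2  60. ]
```

View pics/lov_1.png

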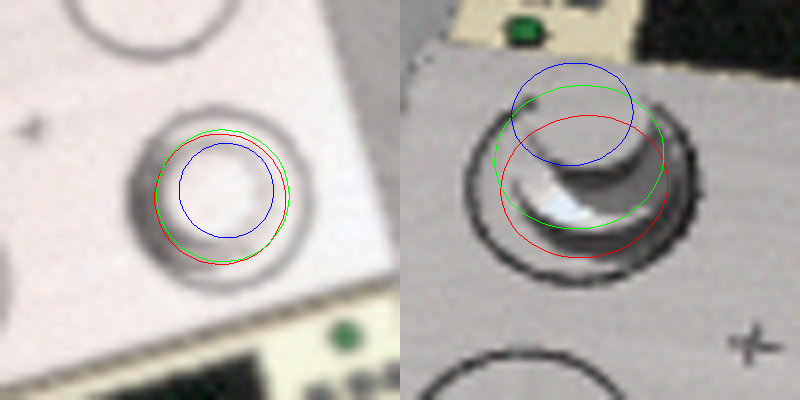

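```bash
python3 - <<'E'
from fit import *
out=[]
for n,M,x0,y0 in (("top",T,332,188),("scene",S,268,158)):
    f=fit((n,M)); r=w(f.x,(-50,-65))[:2]; im=cv2.imread(f"pics/{n}_1.png")
    c=cv2.cvtColor(im,6)[y0:y0+36,x0:x0+36]
    c=cv2.resize(c,None,fx=11,fy=11,interpolation=2); c=cv2.createCLAHE(4,(2,2)).apply(c) if n=="top" else cv2.normalize(c,None,0,255,32)
    c=cv2.cvtColor(c,8); d=c.copy(); xy=r+5.5*np.array([.143,.99])
    for rr,z,col in ((27,60,(0,0,255)),(27,78,(0,255,0)),(19,103,(255,0,0))):
        p=[(proj(n,(xy[0]+rr*np.cos(t),xy[1]+rr*np.sin(t),z))-[x0,y0]+.5)*11-.5 for t in np.linspace(0,6.283,60)]
        cv2.polylines(d,[np.int32(np.round(p))],True,col,1)
    out.append(np.vstack([c[:300],d[:300]]) if 0 else np.hstack([c,d]))
cv2.imwrite("pics/c1.png",cv2.resize(np.vstack(out),(594,594),interpolation=3))
E
```

```text
(no output)
```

View pics/c1.png

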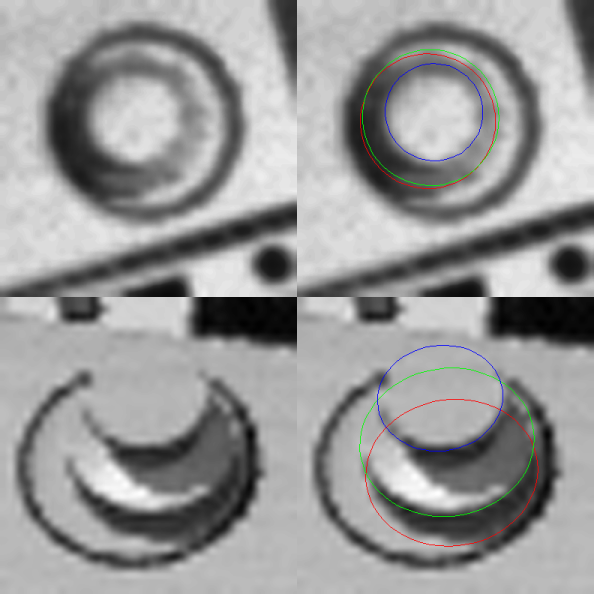

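play_rows(
  deltas=[
    [[0.226,0,0,0,0],[0.226,0,0,0,0]],
  ],
)

```text
t: 7.75
tool_pos: [579.8, 129.5, 70.6]
tool_rot: [[0.149, 0.989, -0.001], [0.989, -0.149, -0.003], [-0.003, -0.001, -1.0]]
ft_force: [0.6, -0.4, 0.5]
grip_width: 0.388
grip_force: 0.0
```

play_rows(
  deltas=[
    [[0.226,-0.02,-0.2,0,0],[0.226,-0.02,-0.2,-0.01,0],[0.226,-0.02,-0.2,-0.01,0],[0.226,-0.02,-0.2,-0.01,0],[0.226,-0.02,-0.2,-0.01,0],[0.226,-0.02,-0.2,0,0],[0.226,-0.01,-0.1,0,0],[0.226,0,0,0,0],[0.226,0,0,0,0],[0.226,0,0,0,0],[0.226,-0.004,-0.04,0,0],[0.226,-0.004,-0.04,0,0],[0.226,-0.004,-0.04,0,0],[0.226,-0.004,-0.04,0,0],[0.226,-0.004,-0.025,0,0],[0.226,-0.003,-0.025,0,0],[0.226,-0.003,-0.025,0,0],[0.226,-0.003,-0.025,0,0],[0.226,-0.003,-0.025,0,0],[0.226,0,-0.007,0,0]],
  ],
)

```text
t: 9.42
tool_pos: [560.4, -57.8, 66.2]
tool_rot: [[0.145, 0.989, 0.0], [0.989, -0.145, 0.001], [0.001, 0.0, -1.0]]
ft_force: [-0.3, 2.9, -0.2]
grip_width: 0.389
grip_force: 1.4
```

play_rows(
  deltas=[
    [[0.226,0,0,0,0],[0.226,0,0,0,0]],
  ],
)

```text
t: 9.58
tool_pos: [560.4, -58.0, 66.2]
tool_rot: [[0.145, 0.989, 0.0], [0.989, -0.145, 0.001], [0.001, -0.0, -1.0]]
ft_force: [0.2, 2.2, 0.4]
grip_width: 0.386
grip_force: 1.3
```

play_rows(
  deltas=[
    [[0.226,0.005,0.04,0,0],[0.226,0.014,0.1,0,0],[0.226,0.028,0.2,0,0],[0.226,0.028,0.2,0.1,0],[0.226,0.028,0.2,0.1,0],[0.226,0.028,0.28,0.1,0],[0.226,0.028,0.28,0.1,0],[0.226,0,0.28,0.1,0],[0.226,0,0,0,0],[0.226,0,0,0,0]],
  ],
)

```text
t: 10.42
tool_pos: [579.4, 135.4, 127.4]
tool_rot: [[0.139, 0.99, 0.002], [0.99, -0.139, 0.002], [0.002, 0.002, -1.0]]
ft_force: [0.3, -0.5, -0.8]
grip_width: 0.386
grip_force: 0.0
```

```bash
python3 - <<'E'
from fit import *
out=[]
for n,M,x0,y0 in (("top",T,332,188),("scene",S,268,158)):
    f=fit((n,M)); xy=w(f.x,(-50,-65))[:2]; im=camera(n); cv2.imwrite(f"pics/{n}_2.png",im)
    c=cv2.cvtColor(im,6)[y0:y0+36,x0:x0+36]
    c=cv2.resize(c,None,fx=11,fy=11,interpolation=2); c=cv2.createCLAHE(4,(2,2)).apply(c) if n=="top" else cv2.normalize(c,None,0,255,32)
    c=cv2.cvtColor(c,8); d=c.copy()
    for rr,z,col in ((27,60,(0,0,255)),(27,78,(0,255,0)),(19,103,(255,0,0))):
        p=[(proj(n,(xy[0]+rr*np.cos(t),xy[1]+rr*np.sin(t),z))-[x0,y0]+.5)*11-.5 for t in np.linspace(0,6.283,60)]
        cv2.polylines(d,[np.int32(np.round(p))],True,col,1)
    out.append(np.hstack([c,d]))
cv2.imwrite("pics/c2.png",cv2.resize(np.vstack(out),(594,594),interpolation=3))
s=get_state(); print(s['t'],s['tool_pos'].round(1))
E
```

```text
10.5167 [579.2 130.2 125.9]
```

View pics/c2.png

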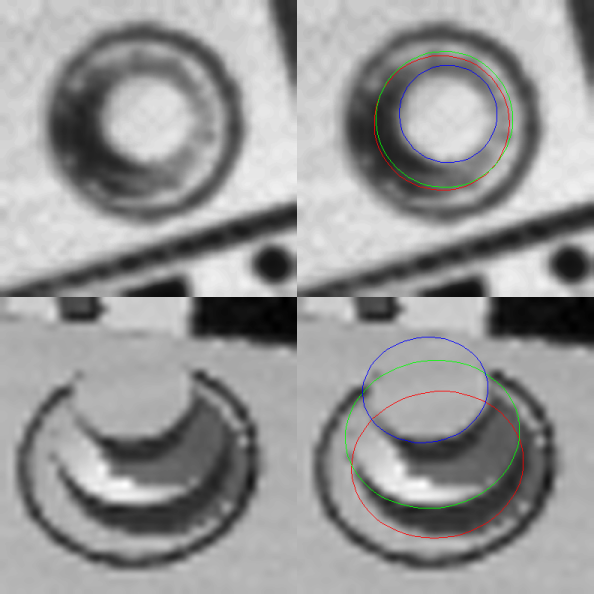

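play_rows(
  deltas=[
    [[1,-0.109,-0.069,0,-1],[1,-0.109,-0.069,0,-1],[1,-0.109,-0.069,0,-1],[1,-0.109,-0.069,0,-1],[1,-0.109,-0.069,0,-1],[1,-0.109,-0.069,0,-1],[1,-0.109,-0.069,0,-1],[1,-0.109,-0.069,0,-1],[1,-0.109,-0.069,0,-1],[1,-0.109,-0.069,0,-1],[1,-0.109,-0.069,0,-1],[1,0,0,-0.15,0],[1,0,0,-0.2,0],[1,0,0,-0.2,0],[1,0,0,-0.05,0],[1,0,0,0,0],[1,0,0,0,0],[1,0,0,0,0]],
  ],
)

```text
t: 12.02
tool_pos: [436.3, 39.5, 55.1]
tool_rot: [[0.963, 0.268, 0.002], [0.268, -0.963, 0.0], [0.002, 0.0, -1.0]]
ft_force: [0.2, -0.4, 0.6]
grip_width: 0.006
grip_force: 0.0
```

```bash
python3 - <<'E'
from h import *
a=camera("scene");b=camera("top"); s=get_state(); print(s['tool_pos'].round(1),s['ft_force'].round(1))
cv2.imwrite("pics/m3.png",np.hstack([cv2.resize(b[180:260,280:380],None,fx=4,fy=4,interpolation=2),cv2.resize(a[120:200,260:360],None,fx=4,fy=4,interpolation=2)]))
E
```

```text
[436.4  39.8  55.3] [-0.1 -0.4 -0.1]
```

View pics/m3.png

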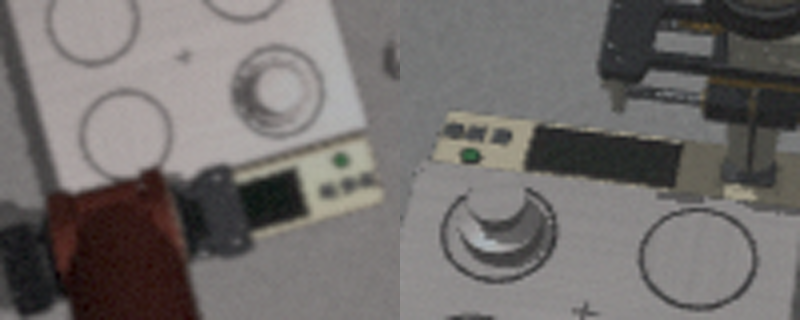

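play_rows(
  deltas=[
    [[1,0,0,-0.04,0],[1,0,0,-0.03,0],[1,0,0,-0.02,0],[1,0,0,-0.015,0],[1,0,0,-0.01,0],[1,0,0,-0.01,0],[1,0,0,0,0],[1,0,0,0,0]],
  ],
)

```text
t: 12.78
tool_pos: [436.5, 40.2, 39.8]
tool_rot: [[0.963, 0.27, 0.002], [0.27, -0.963, 0.0], [0.002, 0.0, -1.0]]
ft_force: [0.7, 0.0, 6.5]
grip_width: 0.008
grip_force: 3.5
```

play_rows(
  deltas=[
    [[1,0,0,-0.01,0],[1,0,0,-0.006,0],[1,0,0,0,0],[1,0,0,0,0]],
  ],
)

```text
t: 13.12
tool_pos: [436.6, 40.2, 39.3]
tool_rot: [[0.963, 0.27, 0.003], [0.27, -0.963, 0.0], [0.003, 0.001, -1.0]]
ft_force: [-2.9, 0.2, 21.1]
grip_width: 0.004
grip_force: 10.7
```

The force rose to 21 N with the tool barely moving, so the key is at its stop. Now I'll release it and check.

play_rows(
  deltas=[
    [[1,0,0,0.03,0],[1,0,0,0.1,0],[1,0,0,0.25,0],[1,0,0,0.3,0],[1,0,0.2,0.2,0],[1,0,0.25,0,0],[1,0,0.25,0,0],[1,0,0.25,0,0],[1,0,0,0,0],[1,0,0,0,0],[1,0,0,0,0],[1,0,0,0,0]],
  ],
)

```text
t: 14.12
tool_pos: [435.2, 152.2, 142.5]
tool_rot: [[0.964, 0.267, -0.001], [0.267, -0.964, -0.001], [-0.002, 0.001, -1.0]]
ft_force: [-0.1, -1.0, 0.4]
grip_width: 0.001
grip_force: 0.0
```

```bash
python3 - <<'E'
from h import *
a=camera("scene"); b=cv2.imread("pics/scene_2.png")
# change of the weight/ring patch and of the key since before the press
for x0,x1,y0,y1 in ((268,304,158,194),(335,362,155,172)):
    (dx,dy),r=cv2.phaseCorrelate(np.float32(cv2.cvtColor(b[y0:y1,x0:x1],6)),np.float32(cv2.cvtColor(a[y0:y1,x0:x1],6))); print(round(dx,2),round(dy,2),round(r,2),cv2.absdiff(a,b)[y0:y1,x0:x1].mean().round(1))
s=get_state(); print(s['t'],s['tool_pos'].round(1),s['ft_force'].round(1))
print(close_job())
E
```

```text
-0.02 -0.01 1.0 3.3
0.53 -0.28 0.38 31.8
14.1667 [435.4 152.2 142.6] [ 0.2 -0.5  0.4]
the job is handed in; nothing more can be done
None
```

I pushed the 500 g weight into the near right ring (within about 3 mm of centre by camera), pressed the wide key down to its stop and let it go, then handed the job in at 14.2 s. The weight did not shift during the press; I did not confirm from a picture that the key had sprung back up, and the hand-in gave no verdict.

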